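Click a polisher's speed wheel up to five

ROBOT

A 7-joint arm with a two-finger parallel gripper is mounted at the origin on the work surface. World frame = base frame: x ahead of the robot, y to its left, z up, the work surface at z = 0. Lengths are in m, angles in rad, forces in N, time in s.
With the tool pointing down it reaches from about 0.425 to 0.875 m from the base axis. Payload 8.4 kg.
Tool frame: the origin (TCP) lies midway between the tips of the shut fingers; the grasp point (between the pads) lies 19 mm behind it; z points along the fingers, y is the direction in which the jaws open and shut (so a half turn about z gives the same grasp; the last joint's range is limited). The gripper opens to 87 mm and grips with 3 to 60 N. Pads are 19 mm wide; open, the fingers measure 117 mm over their backs; the gripper's body (75 mm by 190 mm) begins 51 mm behind the grasp point.
Start: joints at [1.017, 0.333, 0.04, 1.465, -0.013, 1.343, -0.059], TCP at [0.286, -0.584, 0.223] pointing down, gripper open.
Joint ranges: [-2.58, 2.58], [-0.38, 2.09], [-1.3, 1.39], [0.25, 2.4], [-1.5, 4.64], [0.08, 2.09], [-2.65, 2.65]. Speed limits (rad/s): [2.22, 2.22, 2.79, 2.79, 3.14, 3.14, 3.14].

INTERFACE

Orientations are given as a rotation vector (axis times angle).
In Python, from workcell import arm, imaging gives the robot as it stands.
- The arm moves only by the shell command python3 -m pendant 'ROWS' [OPENING]. ROWS is JSON, one flat list of numbers, 6 for each row, row after row: the shift along the world's x, y, z in m, then the turn, a rotation vector about the world's x, y, z in degrees. In form: [x, y, z, wx, wy, wz, x, y, z, wx, wy, wz, ...]. A call has 1 to 12 rows; each row is the pose to reach, as a shift and turn from the pose commanded when the call began; what a row does not reach only later rows make up. A row lasts 1/10 s, in which the tool goes at most 50 mm and 8.59 degrees, less where a joint would pass 70% of its speed; a pose out of reach is approached as far as the arm can. A call with a gripper value outside its range is refused whole. OPENING is the opening, from 0 (shut) to 1 (fully open), set as the call begins (- or left out, the last holds). The fingers move at their own pace and stop on an object; the grip force is fixed at half the most. Time passes only in rows, so rows that repeat a pose let the fingers close. It gives the time, the measured TCP pose, the force and the opening at its end, in the units of the state.
- arm.state(): the state, without advancing time (a new reading comes with each control period).
- imaging.snapshot(name): name is "side" or "top" or "wrist"; returns (picture, depth): 420x560x3 uint8, red, green, blue; 420x560 float32, m along the optical axis (not along the pixel's ray), 0 where there is no reading.
- imaging.camera_model(name): a dict with "vfov" (degrees; the focal length in pixels is half the picture's height over the tangent of half this angle, whatever the lens; pixels are square), "cx", "cy" (the principal point, pixels), "xyz" and "attitude" of the camera in the world. Camera axes: x right, y down, z forward; pixel columns grow to the right and rows downward; lengths in m; the calibration is good to about 2 mm. A picture is of the moment at which its call begins: read the wrist's pose just before it. camera_model takes no time and is no camera call; for the wrist camera it gives the pose at the moment of the call.
- arm.sign_off(): hands the job in, once; it reports no verdict.
The state is a dict: "time_s": time; "qpos": joint angles; "qd": joint speeds; "joint_torque": joint torques, N m; "ee_pos": TCP position; "ee_rot": TCP orientation; "wrist_force": force on the tool from outside, world axes, zero at the start; "ft_torque": the same for the moment, N m; "width": finger opening in m.
Only numpy, scipy, OpenCV 4.12 (cv2) and the standard library are available. Lean on these libraries where they do the work, as an engineer would, in place of code of your own. Each camera call takes 0.05 s, during which the arm holds its last target.

TASK

Set the speed of the large cordless polisher to five: with a fingertip, lightly flick the top edge of its thumbwheel forward, towards the polishing head, until the face with five dots has clicked in on top between the two pointers, and do not run past it. Do not grip, lift or shove the polisher, and leave the small polisher, its wheel and everything else on the bench as they are.

Things in the scene. Friction and masses are not known exactly. Their poses are not given: they have to be found in the camera images.
- polisher: The larger of two like cordless polishers, 2.3 kg, loose, level on battery (rear) and 125 mm backing plate (front); 403 mm long. Origin on the bench below the speed wheel's axle; x forward to the head, y left, z up. Rear housing x -78 to +45 mm, 76 mm wide, flat top 112 mm up; 60 mm thick grip, top 112 mm, leads to the head: centre x = 262 mm, radius 43 mm, top 132 mm.
- speed_wheel_top (a point): Topmost point of the large polisher's speed wheel, mid-width, 120 mm above the bench; it does not turn with the wheel; axes as polisher. The wheel is black, 44 mm in diameter, 16 mm wide, round with knurled rims, and stands 8 mm out of a slot in the housing's top; axle along the polisher's y. A small white pointer lies on either side of the slot, level with this point.
- speed_wheel (a joint): Large polisher's wheel (rad): 0 one dot on top, 0.524 two, 1.047 three, 1.571 four, 2.094 five, 2.618 six (dots as on a die); starts at 1 to 3 dots. Grows as its top goes forward (polisher's +x). A click is 11.5 mm of edge and takes about 1 N: a tip laid on top with a few N and drawn along turns it by friction. Let go, it snaps to the nearest stop, changing over half-way.
- mini_polisher: The small polisher, same build, 1.0 kg, loose, to be left alone: 268 mm long, 75 mm wide at the plate, housing top 86 mm and head top 106 mm above the bench. Origin on the bench below its speed wheel's axle; x to its head.
- mini_wheel (a joint): Angle of the small polisher's speed wheel (34 mm diameter, 13 mm wide, its top 92 mm above the bench), same stops and direction. It starts at three dots (1.047) and must stay there.
- wax_jar: low screw-lid wax jar, 72 mm diameter, 45 mm tall, standing between the two polishers; origin at the centre of its underside. Loose, to be left alone.
- spare_battery: spare battery pack lying flat, black block 115 x 72 mm, 62 mm tall; origin at the centre of its underside. Loose, to be left alone.
- compound_bottle: upright squeeze bottle of polishing compound, 70 mm diameter, 190 mm tall; origin at the centre of its underside. Loose, to be left alone.
- spray_bottle: upright trigger spray bottle, 76 mm diameter, 225 mm tall; origin at the centre of its underside. Loose, to be left alone.
- tape_roll: roll of masking tape lying flat, 104 mm outer diameter, 24 mm tall; origin at the centre of its underside. Loose, to be left alone.
- spare_plate: spare backing plate lying flat, 125 mm diameter, 28 mm tall with its threaded stud; origin at the centre of its underside. Loose, to be left alone.

How it is judged:
By the outcome, as a careful person would: the job done as asked, in the order asked, and still so for the second after the job is handed in, with the robot touching nothing.
It also fails if it takes over 48 s, if anything falls off the work surface, if the arm or the gripper's body presses on something with over 40 N, if the wrist force passes 120 N, or if a joint passes its speed limit or range.

## Working session

There is one attempt and no reset: what is moved stays moved. The work goes in short steps, Python scripts to look and compute and a shell command to move; the robot and the scene stay as the last step left them, time stands still between calls to the robot, and variables do not carry over. Pictures are saved under pics/ and viewed, and the job is handed in when it is done.

```bash
ls; mkdir -p pics; cat > h.py <<'E'
import numpy as np, cv2
from workcell import arm, imaging
def snap(n,f):
    m=imaging.camera_model(n); p,d=imaging.snapshot(n)
    cv2.imwrite(f'pics/{f}.png',cv2.cvtColor(p,cv2.COLOR_RGB2BGR)); np.savez(f'pics/{f}.npz',p=p,d=d)
    import json; json.dump({k:np.asarray(v).tolist() for k,v in m.items()},open(f'pics/{f}.json','w'))
    return p,d,m
E
python3 - <<'E'
from h import *
for n in ('top','side'):
    p,d,m=snap(n,n+'0'); print(n,m)
s=arm.state(); print(s['time_s'],s['ee_pos'],s['ee_rot'],s['wrist_force'])
E
```

```text
pics
top {'vfov': 54.122561238362195, 'cx': 279.4317002201124, 'cy': 210.02871687121112, 'xyz': array([0.40974166, 0.01242197, 1.45130508]), 'attitude': array([-2.1733661 ,  2.20199615, -0.07120474])}
side {'vfov': 45.55658850657473, 'cx': 275.6520972460376, 'cy': 216.93814181118154, 'xyz': array([ 0.26514637, -1.22411703,  0.86014904]), 'attitude': array([-2.10797543,  0.20797069, -0.11767382])}
0.1 [ 0.28528815 -0.58357196  0.22176013] [-3.05937658e+00 -7.07892384e-01  7.05301554e-04] [-0.13108543  0.27712047  0.41152368]
```

View pics/top0.png

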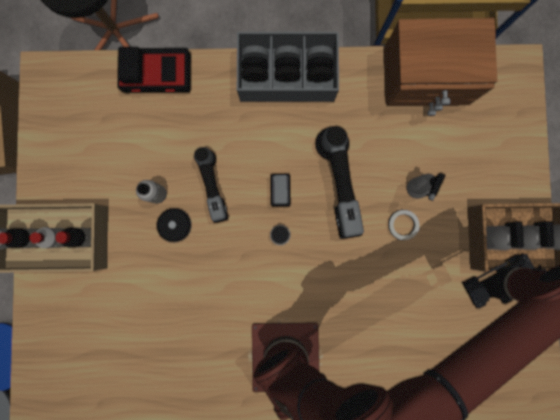

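View pics/side0.png

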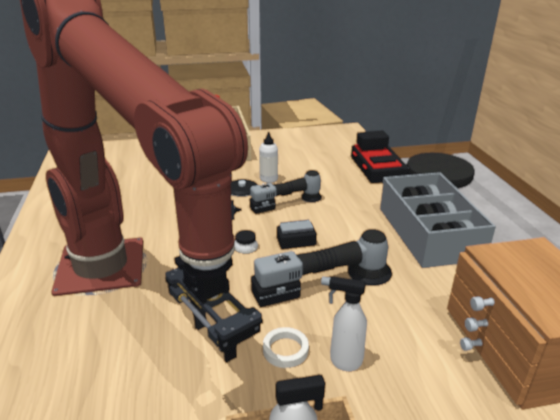

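```bash
cat >> h.py <<'E'
import json
from scipy.spatial.transform import Rotation as R
def load(f):
    z=np.load(f'pics/{f}.npz'); return z['p'],z['d'],json.load(open(f'pics/{f}.json'))
def ray(m,u,v,shape=(420,560)):
    f=shape[0]/2/np.tan(np.radians(m['vfov'])/2)
    r=np.array([(u-m['cx'])/f,(v-m['cy'])/f,1.])
    return R.from_rotvec(m['attitude']).as_matrix()@r, np.array(m['xyz'])
def onplane(m,u,v,z):
    r,c=ray(m,u,v); return c+r*(z-c[2])/r[2]
def proj(m,P):
    f=210/np.tan(np.radians(m['vfov'])/2)
    c=R.from_rotvec(m['attitude']).as_matrix().T@(np.array(P)-np.array(m['xyz']))
    return np.array([m['cx']+f*c[0]/c[2],m['cy']+f*c[1]/c[2]])
def crop(f,u0,u1,v0,v1,k,out):
    p=load(f)[0][v0:v1,u0:u1]; cv2.imwrite(f'pics/{out}.png',cv2.cvtColor(cv2.resize(p,None,fx=k,fy=k,interpolation=cv2.INTER_CUBIC),cv2.COLOR_RGB2BGR))
E
python3 - <<'E'
from h import *
crop('top0',310,370,120,240,5,'c1')
crop('side0',240,400,220,310,5,'c2')
E
```

```text
(no output)
```

View pics/c1.png

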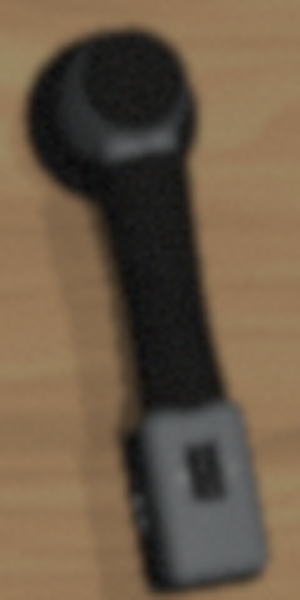

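View pics/c2.png

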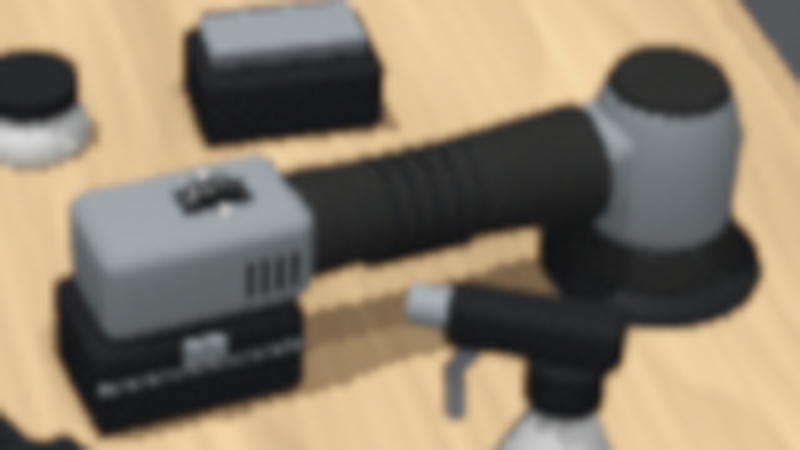

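Top view: the large polisher's slot is at about (351,214), its head top at about (337,136). I'll compute the pose and the approach.

```bash
python3 - <<'E'
from h import *
p,d,m=load('top0')
w=onplane(m,310+207/5-.4,120+470/5-.4,.118); h=onplane(m,310+135/5-.4,120+82/5-.4,.132)
print('wheel',w,'head',h,np.linalg.norm((h-w)[:2]),np.degrees(np.arctan2(*(h-w)[[1,0]])))
# grey housing mask
g=cv2.cvtColor(p,cv2.COLOR_RGB2HSV)
mask=((g[...,1]<70)&(g[...,2]>60)).astype(np.uint8); mask[:195]=0;mask[245:]=0;mask[:,:330]=0;mask[:,370:]=0
c=max(cv2.findContours(mask,0,2)[0],key=cv2.contourArea); r=cv2.minAreaRect(c); print(r)
b=np.array([onplane(m,*q,.112) for q in cv2.boxPoints(r)]);print(b)
mw=imaging.camera_model('wrist');print(mw)
s=arm.state();T=R.from_rotvec(s['ee_rot']).as_matrix();print(T)
print('cam in tool',T.T@(np.array(mw['xyz'])-s['ee_pos']));print(T.T@R.from_rotvec(mw['attitude']).as_matrix())
E
```

```text
wheel [ 0.48275891 -0.21964093  0.118     ] head [ 0.73549922 -0.17654234  0.132     ] 0.2563886765818906 9.677288351852987
((351.0880126953125, 218.48397827148438), (35.32987594604492, 20.035171508789062), 79.69515228271484)
[[ 0.51867433 -0.17929952  0.112     ]
 [ 0.52958417 -0.24400954  0.112     ]
 [ 0.41586381 -0.26165628  0.112     ]
 [ 0.40507384 -0.19729628  0.112     ]]
{'vfov': 70.33894340152668, 'cx': 284.4994537216374, 'cy': 207.19448173715617, 'xyz': array([ 0.34718873, -0.55343171,  0.38373884]), 'attitude': array([ 2.47893774, -1.54743949, -0.20105645])}
[[ 8.98363835e-01  4.39251473e-01 -7.50111792e-04]
 [ 4.39252096e-01 -8.98362976e-01  1.24916175e-03]
 [-1.25176524e-04 -1.45168991e-03 -9.99998938e-01]]
cam in tool [ 6.88281438e-02 -1.22106535e-04 -1.61987324e-01]
[[-5.12153207e-04 -9.68246994e-01 -2.49994992e-01]
 [ 9.99997767e-01  1.66876601e-05 -2.11328170e-03]
 [ 2.05035048e-03 -2.49995516e-01  9.68244823e-01]]
```

```bash
python3 -m pendant '[0.005,0.01,0.04,0,0,0, 0.02,0.04,0.05,0,0,-2, 0.04,0.075,0.05,0,0,-4, 0.06,0.11,0.05,0,0,-6, 0.08,0.148,0.05,0,0,-8, 0.1,0.185,0.05,0,0,-10, 0.12,0.222,0.05,0,0,-12, 0.14,0.26,0.05,0,0,-14, 0.16,0.297,0.05,0,0,-16, 0.18,0.334,0.04,0,0,-16.5, 0.19,0.355,0.02,0,0,-16.5, 0.196,0.364,0.005,0,0,-16.5]' 0
python3 -m pendant '[0,0,0,0,0,0,0,0,0,0,0,0,0,0,0,0,0,0]'
python3 - <<'E'
from h import *
snap('wrist','w1');s=arm.state();print(s['ee_pos'],s['ee_rot'],s['wrist_force'],s['time_s'])
E
```

```text
time_s: 1.3
ee_pos: [0.4822, -0.2171, 0.2264]
ee_rot: [-3.129, -0.268, 0.001]
wrist_force: [-0.8, 0.3, -0.7]
width: 0.0026
time_s: 1.6
ee_pos: [0.4811, -0.2219, 0.2283]
ee_rot: [3.13, 0.257, 0.001]
wrist_force: [1.3, -0.0, -0.3]
width: 0.0003
[ 0.48122756 -0.22173906  0.22838146] [3.13018035e+00 2.57543444e-01 1.32245651e-03] [ 0.4783183  -0.24221771  0.38124066] 1.65
```

View pics/w1.png

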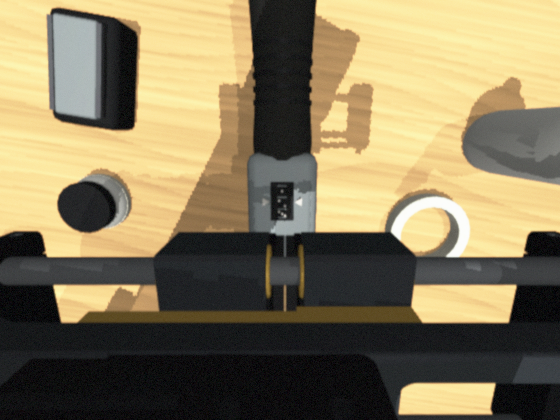

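```bash
python3 - <<'E'
from h import *
crop('w1',245,320,145,245,6,'c3')
p,d,m=load('w1')
s=arm.state();print(s['ee_pos'])
print(d[195:208,282], d[180,282])
E
```

```text
[ 0.48122756 -0.22173906  0.22838146]
[0.2783555  0.27866185 0.27757803 0.27843133 0.2786728  0.2782585
 0.27764893 0.2776874  0.27832294 0.2778496  0.2795372  0.2796429
 0.27972406] 0.28106177
```

View pics/c3.png

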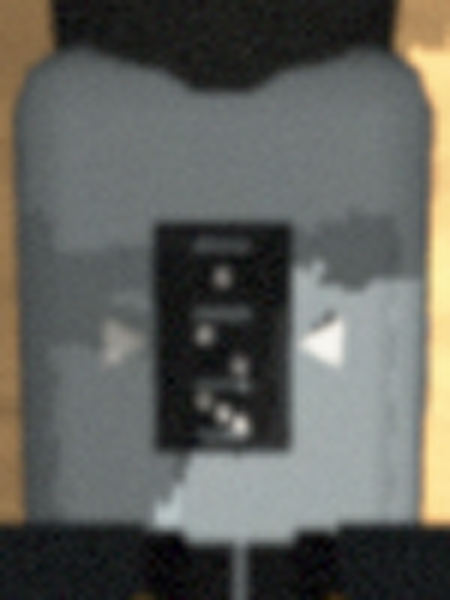

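The view shows two dots between the pointers, at (266,202) and (299,202), with one dot ahead and three behind. That means three clicks forward.

```bash
python3 - <<'E'
from h import *
p,d,m=load('w1')
a=onplane(m,245+127/6-.4,145+342/6-.4,.112);b=onplane(m,245+322/6-.4,145+342/6-.4,.112)
print(a,b,(a+b)/2,np.linalg.norm(a-b),np.degrees(np.arctan2(*(a-b)[[1,0]]))-90)
# slot rectangle
for q in [(155,222),(292,222),(155,450),(292,450)]: print(onplane(m,245+q[0]/6-.4,145+q[1]/6-.4,.114))
s=arm.state();T=R.from_rotvec(s['ee_rot']).as_matrix();print(T, s['ee_pos'])
print(proj(m,s['ee_pos']))
E
```

```text
[ 0.48029931 -0.202984    0.112     ] [ 0.48538698 -0.23376143  0.112     ] [ 0.48284314 -0.21837272  0.112     ] 0.03119510885639501 9.386414104678096
[ 0.50055497 -0.20451286  0.114     ]
[ 0.50404182 -0.22561677  0.114     ]
[ 0.46381151 -0.21013161  0.114     ]
[ 0.46741785 -0.23193773  0.114     ]
[[ 9.86551511e-01  1.63448131e-01  9.07749858e-04]
 [ 1.63448834e-01 -9.86551517e-01 -7.63011772e-04]
 [ 7.70829151e-04  9.01121073e-04 -9.99999297e-01]] [ 0.48122756 -0.22173906  0.22838146]
[285.42508087 251.43769323]
```

```bash
python3 -m pendant '[-0.005,0.002,-0.03,0,0,0, -0.005,0.002,-0.06,0,0,0, -0.005,0.002,-0.085,0,0,0, -0.005,0.002,-0.098,0,0,0, -0.005,0.002,-0.102,0,0,0, -0.005,0.002,-0.102,0,0,0, -0.005,0.002,-0.102,0,0,0]'
python3 -m pendant '[0,0,0,0,0,0,0,0,0,0,0,0]'
python3 -m pendant '[0,0,-0.001,0,0,0,0,0,-0.001,0,0,0]'; python3 - <<'E'
from h import *
for i in range(3):
    s=arm.state();print(s['ee_pos'],s['wrist_force'])
snap('wrist','w2'); crop('w2',180,380,150,290,4,'c4'); 
E
```

```text
time_s: 2.35
ee_pos: [0.4773, -0.2184, 0.1269]
ee_rot: [3.13, 0.261, 0.003]
wrist_force: [-0.0, 0.9, -0.7]
width: 0.0006
time_s: 2.55
ee_pos: [0.477, -0.2181, 0.1264]
ee_rot: [3.13, 0.262, 0.002]
wrist_force: [-0.2, 0.1, -0.8]
width: 0.0006
time_s: 2.75
ee_pos: [0.4765, -0.2179, 0.1246]
ee_rot: [3.131, 0.262, 0.0]
wrist_force: [-0.2, 0.5, 0.6]
width: 0.0004
[ 0.47651811 -0.21790108  0.12462697] [-0.19440694  0.5393148   0.62916565]
[ 0.47651811 -0.21790108  0.12462697] [-0.19440694  0.5393148   0.62916565]
[ 0.47651811 -0.21790108  0.12462697] [-0.19440694  0.5393148   0.62916565]
```

View pics/c4.png

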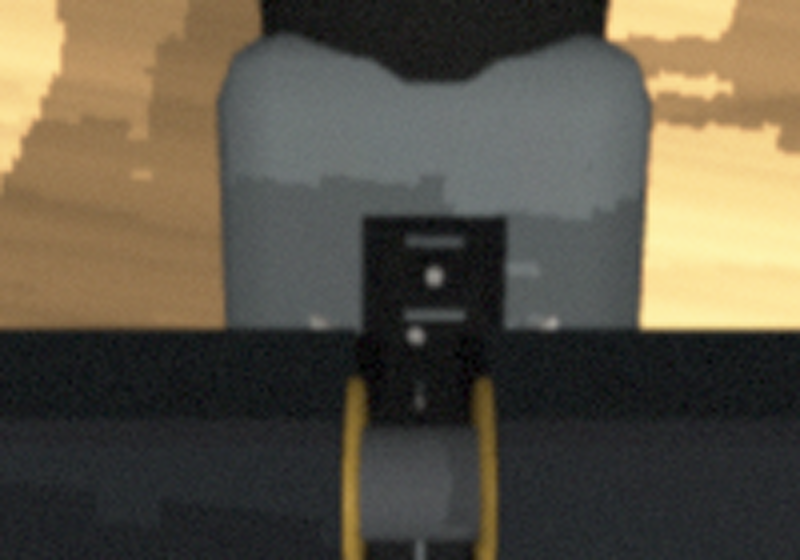

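```bash
python3 -m pendant '[0,-0.0015,-0.001,0,0,0,0,-0.0015,-0.002,0,0,0,0,-0.0015,-0.002,0,0,0]'
python3 -m pendant '[0,0,-0.001,0,0,0,0,0,-0.001,0,0,0]'
```

```text
time_s: 3.1
ee_pos: [0.4764, -0.2194, 0.1223]
ee_rot: [-3.13, -0.262, 0.001]
wrist_force: [-0.4, 0.2, 0.5]
width: 0.0005
time_s: 3.3
ee_pos: [0.4764, -0.2193, 0.1214]
ee_rot: [-3.131, -0.262, 0.0]
wrist_force: [-0.1, -0.1, -0.2]
width: 0.0003
```

```bash
python3 -m pendant '[0,0,-0.001,0,0,0,0,0,-0.001,0,0,0]';python3 -m pendant '[0,0,-0.001,0,0,0,0,0,-0.001,0,0,0]'
```

```text
time_s: 3.5
ee_pos: [0.4766, -0.2194, 0.1205]
ee_rot: [3.131, 0.262, 0.0]
wrist_force: [0.5, 0.4, 0.1]
width: 0.0008
time_s: 3.7
ee_pos: [0.4771, -0.2194, 0.1203]
ee_rot: [3.13, 0.262, 0.002]
wrist_force: [-1.5, 0.7, 6.0]
width: 0.0002
```

```bash
python3 -m pendant '[0.001,0.0002,0.0002,0,0,0,0.003,0.0005,0.0002,0,0,0,0.005,0.0008,0.0002,0,0,0,0.007,0.0011,0.0002,0,0,0,0.008,0.0013,0.0002,0,0,0]';  python3 - <<'E'
from h import *
snap('wrist','w3'); crop('w3',180,380,150,290,4,'c5'); 
E
```

```text
time_s: 4.2
ee_pos: [0.4852, -0.2181, 0.1203]
ee_rot: [3.13, 0.262, 0.002]
wrist_force: [-0.2, 0.5, 5.4]
width: 0.0003
```

View pics/c5.png

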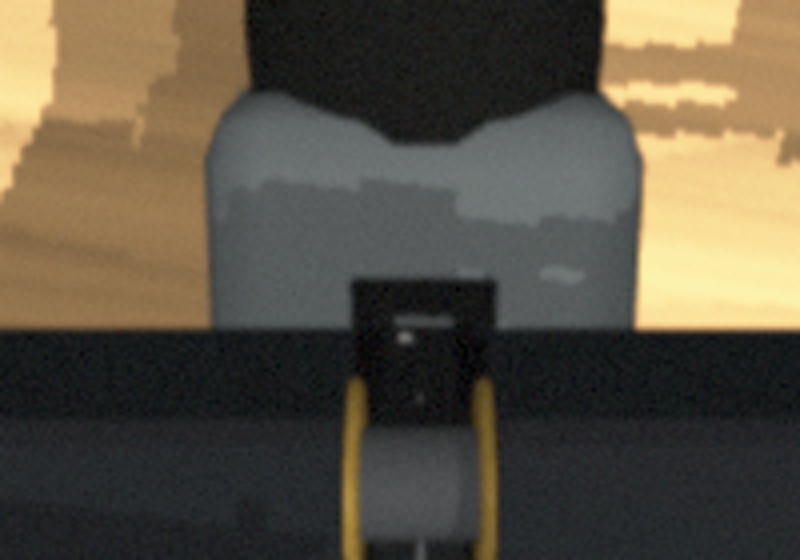

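```bash
python3 -m pendant '[0.001,0.0002,0,0,0,0,0.002,0.0003,0,0,0,0,0.0025,0.0004,0,0,0,0,0.0025,0.0004,0.006,0,0,0,-0.005,0,0.02,0,0,0,-0.009,-0.001,0.06,0,0,0,-0.009,-0.001,0.08,0,0,0,-0.009,-0.001,0.08,0,0,0,-0.009,-0.001,0.08,0,0,0]';  python3 - <<'E'
from h import *
snap('wrist','w4'); crop('w4',220,350,140,250,6,'c6'); 
E
```

```text
time_s: 5.15
ee_pos: [0.4753, -0.2193, 0.2005]
ee_rot: [3.13, 0.261, 0.001]
wrist_force: [-0.9, -0.1, -0.6]
width: 0.0003
```

View pics/c6.png

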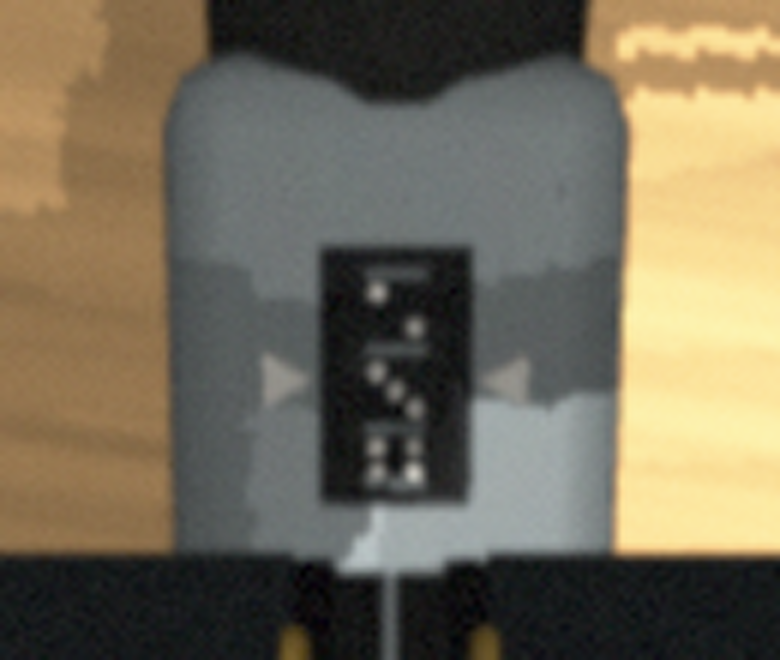

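Three dots are now on top. I'll repeat the same stroke.

```bash
python3 -m pendant '[-0.0015,0,-0.04,0,0,0,-0.0015,0,-0.068,0,0,0,-0.0015,0,-0.075,0,0,0,-0.0015,0,-0.078,0,0,0,-0.0015,0,-0.079,0,0,0,-0.0015,0,-0.079,0,0,0,-0.0015,0,-0.0798,0,0,0,-0.0015,0,-0.0798,0,0,0]'
python3 -m pendant '[0.002,0.0003,0,0,0,0,0.004,0.0007,0,0,0,0,0.006,0.001,0,0,0,0,0.008,0.0013,0,0,0,0,0.010,0.0016,0,0,0,0,0.0105,0.0017,0,0,0,0,0.0105,0.0017,0,0,0,0]'
python3 -m pendant '[0,0,0.006,0,0,0,-0.005,0,0.02,0,0,0,-0.009,-0.0015,0.06,0,0,0,-0.009,-0.0015,0.08,0,0,0,-0.009,-0.0015,0.08,0,0,0,-0.009,-0.0015,0.08,0,0,0]';  python3 - <<'E'
from h import *
snap('wrist','w5'); crop('w5',220,350,140,250,6,'c7'); 
E
```

```text
time_s: 6.0
ee_pos: [0.4744, -0.2193, 0.1206]
ee_rot: [3.13, 0.262, 0.002]
wrist_force: [0.2, 0.1, -0.2]
width: 0.0003
time_s: 6.7
ee_pos: [0.4852, -0.2175, 0.1204]
ee_rot: [3.13, 0.262, 0.002]
wrist_force: [1.4, -0.4, 4.7]
width: 0.0001
time_s: 7.3
ee_pos: [0.4753, -0.2189, 0.2006]
ee_rot: [3.13, 0.262, 0.001]
wrist_force: [-0.6, -0.5, 0.8]
width: 0.0003
```

View pics/c7.png

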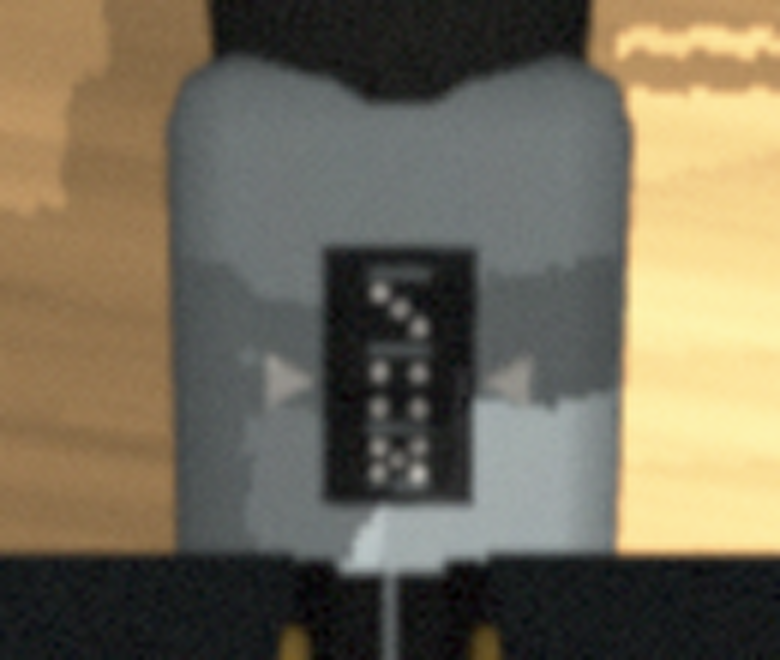

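Four dots on top, polisher unmoved. One more stroke.

```bash
python3 -m pendant '[-0.0015,0,-0.04,0,0,0,-0.0015,0,-0.068,0,0,0,-0.0015,0,-0.075,0,0,0,-0.0015,0,-0.078,0,0,0,-0.0015,0,-0.079,0,0,0,-0.0015,0,-0.079,0,0,0,-0.0015,0,-0.08,0,0,0,-0.0015,0,-0.08,0,0,0]'
python3 -m pendant '[0.002,0.0003,0,0,0,0,0.004,0.0007,0,0,0,0,0.006,0.001,0,0,0,0,0.008,0.0013,0,0,0,0,0.010,0.0016,0,0,0,0,0.0105,0.0017,0,0,0,0,0.0105,0.0017,0,0,0,0]'
python3 -m pendant '[0,0,0.006,0,0,0,-0.005,0,0.02,0,0,0,-0.009,-0.0015,0.06,0,0,0,-0.009,-0.0015,0.08,0,0,0,-0.009,-0.0015,0.08,0,0,0,-0.009,-0.0015,0.08,0,0,0]';  python3 - <<'E'
from h import *
snap('wrist','w6'); crop('w6',220,350,140,250,6,'c8'); 
E
```

```text
time_s: 8.15
ee_pos: [0.4744, -0.2191, 0.1206]
ee_rot: [3.13, 0.262, 0.001]
wrist_force: [0.1, 0.6, -0.3]
width: 0.0007
time_s: 8.85
ee_pos: [0.4852, -0.2173, 0.1203]
ee_rot: [3.13, 0.262, 0.002]
wrist_force: [0.7, 0.2, 5.1]
width: 0.0004
time_s: 9.45
ee_pos: [0.4753, -0.2187, 0.2006]
ee_rot: [3.13, 0.262, 0.001]
wrist_force: [0.0, -0.1, -0.5]
width: 0.0003
```

View pics/c8.png

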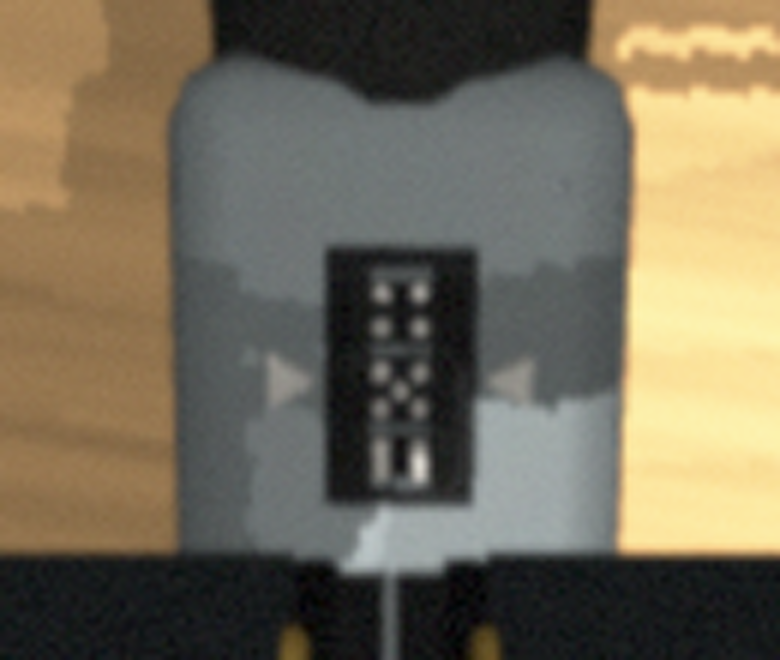

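Five dots are on top, centred between the pointers, with four ahead and six behind. Last I'll check that nothing else moved, then hand in.

```bash
python3 - <<'E'
from h import *
p0=load('side0')[0]; p,d,m=snap('side','side1')
p1,d1,m1=snap('wrist','w7'); a=load('w4')[0]
print('wrist w4 vs w7 diff px', int((cv2.absdiff(a,p1).max(2)>40).sum()), 'time',arm.state()['time_s'],arm.state()['wrist_force'])
E
```

```text
wrist w4 vs w7 diff px 3259 time 9.6 [0.46867976 0.05086172 0.27605584]
```

View pics/side1.png

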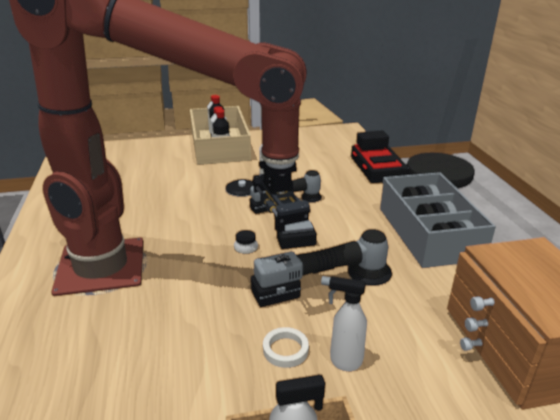

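```bash
python3 - <<'E'
from h import *
p,d,m=load('w7')
g=lambda f:load(f)[0][150:230,230:340].astype(np.float32).mean(2)
print('polisher shift px',cv2.phaseCorrelate(g('w4'),g('w7')))
s0,s1=load('side0')[0],load('side1')[0]
for n,(u0,u1,v0,v1) in dict(head=(355,395,225,285),spray=(325,370,275,370),tape=(265,310,325,365),jar=(232,258,230,252),mini_head=(302,322,170,200)).items():
    f=lambda s:s[v0:v1,u0:u1].astype(np.float32).mean(2)
    print(n,cv2.phaseCorrelate(f(s0),f(s1)))
arm.sign_off()
E
```

```text
polisher shift px ((1.3948620774618732, -0.32248762214128845), 0.8813241386413574)
head ((0.034706835739815034, -0.009450409590208153), 0.9984541854262352)
spray ((0.5380731885652423, 0.20920415403364956), 0.864116022211534)
tape ((0.2180061515554037, 0.10530968758916259), 0.6891792281468709)
jar ((0.6483065598402753, -0.3453711430530859), 0.8423116915847784)
mini_head ((0.018573845025677826, -0.08551979447803859), 1.0000814889868102)
the job is handed in; nothing more can be done
```

The large polisher's speed wheel is set to five, and the job is handed in at about 9.6 s. It started at two dots, so I used three light forward strokes of about 10.5 mm with the shut fingertips, pressing with about 5 N. I lifted and checked after each one: three, then four, then five.

**Wheel:** the last wrist pictures show five dots centred between the pointers, with four ahead and six behind. The gripper was about 80 mm above the wheel and touching nothing.

**Large polisher:** its head shifted less than 0.1 px in the side camera. The wrist view shifted 1.4 px sideways, about 1 mm. The arm's own 0.6 mm drift explains only about half of that; I left the rest unexplained.

**Rest of the bench:**
- The small polisher's head moved less than 0.1 px.
- The spray bottle, tape roll and jar correlated only moderately, at 0.2 to 0.7 px. The arm's shadow moved between those pictures, and I never went near those items.
- I did not measure the small polisher's wheel, the spare battery, the compound bottle or the spare plate separately. The arm did not go near them either.

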